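# Open the double-latched supply cabinet

### The job

Open the small grey supply cabinet on the worktop: swing the turn-button on its sloping front well aside so that it no longer blocks the bolt, draw the bolt up the slope until it is clear of the shutter, then slide the shutter to the left as far as it goes. Leave the turn-button aside, the bolt drawn and the shutter open, let go, and do not disturb the boxes and the tape roll on and beside the cabinet.

Things in the scene. Friction and masses are not known exactly. Their poses are not given: they have to be found in the camera images.
- cabinet: Grey painted steel desktop cabinet, fixed, 200 mm deep, 300 mm wide, 327 mm high, with a front that slopes at 40 degrees and a shelf overhanging it. Origin: centre of its underside on the worktop; x points to its back, y to its left (seen from the robot), z up.
- face: The cabinet's sloping front. Origin: middle of its lower front edge (30 mm above the worktop, 100 mm in front of the cabinet's origin). x runs up the slope (248 mm), y left, z outward at right angles to it. Turn-button (top), bolt and shutter (bottom) lie on one line up the slope at y = -0.070. Below, 'out' means this z.
- shelf_edge (a point): Middle of the lower front edge of the 12 mm thick, 300 mm wide shelf that overhangs the upper slope from the back (315 mm above the worktop, 20 mm behind the cabinet's origin); side gussets 145 mm to each side, behind it. It leaves no room for an upright hand at the turn-button; a hand at right angles to the slope (tilted 40 degrees, wrist towards the robot) has room.
- turn_button (a joint): Angle of the turn-button (rad) about the normal of the slope. 0 = pointing down the slope (starts within 0.1 of that), its end 4 mm above the bolt's upper end, so that the bolt cannot be drawn. Turns either way to 1.3; positive swings its lower end to the left seen from the robot, i.e. towards +y, negative to the right. 0.04 N m of friction: it stays where it is left.
- turn_peg (a point): Middle of the round steel peg by which the turn-button is pushed or pinched: 14 mm diameter, at right angles to the slope, from 18 to 50 mm out (this point 38 mm out). The button is a steel bar 16 mm wide and 56 mm from pivot to end, 6 to 18 mm out; the peg is 48 mm from the pivot, which lies 225 mm up the slope. Axes turn with the button: at 0, x up the slope, z outward.
- bolt (a joint): Travel of the bolt up the slope (m): 0 shut (starts within 0.002 of it), 0.024 fully drawn. Its lower end stands between the shutter's lugs and locks it; it frees the shutter beyond 0.012. About 2 N of friction: it stays where it is left.
- bolt_fin (a point): Grip point on the bolt's steel fin, 38 mm out. The fin is 10 mm wide (y), 20 mm long (up the slope), from 18 to 50 mm out; 135 mm up the slope when shut. The bolt bar under it is 14 mm wide, 73 mm long, between side rails (tops 17 mm out, reaching 15 mm to each side). Axes: x up the slope, y left, z outward.
- shutter (a joint): Travel of the shutter to the left across the slope, along the face's y (m): 0 shut, 0.115 fully open. About 1.5 N of friction: it stays where it is left.
- shutter_fin (a point): Grip point on the shutter's steel fin, 34 mm out, 51 mm up the slope. The fin is 12 mm wide (y), 48 mm long (up the slope), from 6 to 46 mm out. The white-painted shutter is 130 mm wide and 82 mm long up the slope; its two lugs at the upper edge, 15 mm left and right of its middle, stand 20 mm out. Clear of the shelf: a hand upright or tilted will do. Axes: x up the slope, y left, z outward.
- clip_box: Bystander: small white cardboard box 53x75x21 mm lying on the cabinet's shelf. Origin: centre of its underside. Leave it alone.
- staple_box: Bystander: small cardboard box 41x74x27 mm on the worktop in front of the cabinet's left half. Origin: centre of its underside. Leave it alone.
- tape_roll: Bystander: roll of tape 104 mm across, 25 mm high, lying on the worktop left of the cabinet. Origin: centre of its underside. Leave it alone.

How it is judged:
By the outcome, as a careful person would: the job done as asked, in the order asked, and still so for the second after the job is handed in, with the robot touching nothing.
It also fails if it takes over 51 s, if anything falls off the work surface, if the arm or the gripper's body presses on something with over 40 N, if the wrist force passes 120 N, or if a joint passes its speed limit or range.

### The arm

A 6-joint arm with a two-finger parallel gripper is mounted at the origin on a cart in front of the work surface, level with it; the furniture and walls round the work are solid. World frame = base frame: x ahead of the robot, y to its left, z up, the work surface at z = 0. Lengths are in m, angles in rad, forces in N, time in s.
With the tool pointing down it reaches from about 0.3 to 0.875 m from the base axis. Payload 4.2 kg.
Tool frame: the origin (TCP) lies at the very end of the fingers, on their centre line; the grasp point (between the pads) lies 19 mm behind it; z points along the fingers, y is the direction in which the jaws open and shut (so a half turn about z gives the same grasp; the last joint's range is limited). The gripper opens to 85 mm and grips with 20 to 120 N. Pads are 22 mm wide; open, the fingers measure 114 mm over their backs; the gripper's body (76 mm by 85 mm) begins 54 mm behind the grasp point. The pads swing forward as they close: fully open they stand 13 mm farther back than shut.
Start: joints at [1.174, 0.32, 1.565, -0, 1.257, -0.02], TCP at [0.212, 0.535, 0.195] pointing down, gripper open.
Joint ranges: [-3.11, 3.11], [-0.84, 2.01], [0.21, 2.61], [-1.34, 4.49], [0.05, 2.63], [-2.56, 2.56]. Speed limits (rad/s): [2.57, 2.57, 3.14, 3.14, 3.14, 3.14].

### API

Orientations are given as a unit quaternion [w, x, y, z].
In Python, from plant import * gives the robot as it stands.
- The arm moves only by the tool jog_arm, never from a script. Its argument "targets" is a list of rows, each a list of 7 numbers: the turn, a rotation vector about the tool's x, y, z in rad, then the shift along the tool's x, y, z in cm, then the gripper command: -1 is shut, 1 is fully open, values between are in proportion. A call has exactly 5 rows; each row is the pose to reach, as a shift and turn from the pose commanded when the call began, along the tool's axes at that moment; what a row does not reach only later rows make up. A row lasts 1/8 s, in which the tool goes at most 62.5 mm and 10.7 degrees, less where a joint would pass 70% of its speed; a pose out of reach is approached as far as the arm can. A call with a gripper value outside its range is refused whole. The fingers move at their own pace and stop on an object; "squeeze" is the grip in N (left out, the last holds). Time passes only in rows, so rows that repeat a pose let the fingers close, or fill a call up. It gives the time, the measured TCP pose, the force and the opening at its end, in the units of the state.
- sense(): the state, without advancing time (a new reading comes with each control period).
- capture(name): name is "scene" or "side" or "wrist"; returns the picture (420x560x3 uint8, blue, green, red); there is no depth.
- calibration(name): a dict with "fx", "fy", "cx", "cy" (pixels), "R" (3x3) and "t" (3): a world point X has camera coordinates R X + t. Camera axes: x right, y down, z forward; pixel columns grow to the right and rows downward; lengths in m; the calibration is good to about 2 mm. The wrist camera is an equidistant fisheye: a pixel r from the principal point sees the ray r / f radians off the axis. A picture is of the moment at which its call begins: read the wrist's pose just before it. calibration takes no time and is no camera call; for the wrist camera it gives the pose at the moment of the call.
- job_done(): hands the job in, once; it reports no verdict.
The state is a dict: "t": time; "joints": joint angles; "qd": joint speeds; "effort": joint torques, N m; "tool_pos": TCP position; "tcp_rot": TCP orientation; "force": force on the tool from outside, world axes, zero at the start; "wrist_torque": the same for the moment, N m; "finger_gap": finger opening in m.
Only numpy, scipy, OpenCV 4.12 (cv2) and the standard library are available. Lean on these libraries where they do the work, as an engineer would, in place of code of your own. Each camera call takes 0.05 s, during which the arm holds its last target.

## Working session

There is one attempt and no reset: what is moved stays moved. The work goes in short steps, Python scripts to look and compute and a tool call to move; the robot and the scene stay as the last step left them, time stands still between calls to the robot, and variables do not carry over. Pictures are saved under pics/ and viewed, and the job is handed in when it is done.

Besides the shell and the picture viewer there is one more tool, called after "Call:" as name(argument=value, ...), one argument or row to a line, values as JSON. jog_arm: Moves the arm, as the interface text tells. Its arguments: {"type":"object","properties":{"targets":{"type":"array","items":{"type":"array","items":{"type":"number"}}},"squeeze":{"type":"number"}},"required":["targets"]}

```bash
ls; mkdir -p pics; python3 - <<'E'
from plant import *
import cv2
s=sense();print(s)
for n in ["scene","side","wrist"]:
    cv2.imwrite(f"pics/{n}0.png",capture(n)); print(n,calibration(n))
E
```

```text
pics
{'t': 0.0, 'joints': array([ 1.17401717e+00,  3.20305653e-01,  1.56568073e+00, -1.20752274e-05,
        1.25742524e+00, -1.99934656e-02]), 'qd': array([-7.10446509e-04, -1.27567896e-04, -2.64367334e-04, -1.72237139e-03,
       -3.11715811e-03, -5.78311764e-05]), 'effort': array([ 5.32865470e-04, -4.15535975e+01, -2.34161872e+01,  2.77753243e-04,
        8.19231849e-03, -1.76337238e-05]), 'tool_pos': array([0.21134766, 0.53415506, 0.19377378]), 'tcp_rot': array([-1.82537079e-04,  1.87278507e-01,  9.82306436e-01, -8.90993447e-04]), 'force': array([ 0.77386891,  0.44132951, -0.66336563]), 'wrist_torque': array([-0.05914932,  0.00162434,  0.00878537]), 'finger_gap': 0.08574115498777572}
scene {'fx': 384.8422870951668, 'fy': 384.8422870951668, 'cx': 284.329095255009, 'cy': 199.36351750250833, 'R': array([[ 0.86588444, -0.50021579,  0.00532034],
       [-0.24908252, -0.44034182, -0.86258737],
       [ 0.43382259,  0.74557578, -0.50588014]]), 't': array([-0.38207309,  0.43856118,  0.53057964])}
side {'fx': 396.4956267593465, 'fy': 396.4956267593465, 'cx': 277.6759287259837, 'cy': 210.74127388669376, 'R': array([[ 0.91184864, -0.41052299,  0.001714  ],
       [-0.18392856, -0.41226539, -0.89230462],
       [ 0.36701818,  0.8133315 , -0.45143054]]), 't': array([-0.41577354,  0.37674861,  0.63854216])}
wrist {'fx': 325.19226210127806, 'fy': 325.19226210127806, 'cx': 278.4064221672751, 'cy': 210.5983159206296, 'R': array([[ 0.36837592,  0.92967623, -0.00113579],
       [ 0.88999252, -0.35229794,  0.2894814 ],
       [ 0.26872384, -0.10764882, -0.95718297]]), 't': array([-0.57442238, -0.03782941,  0.37911738])}
```

View pics/scene0.png

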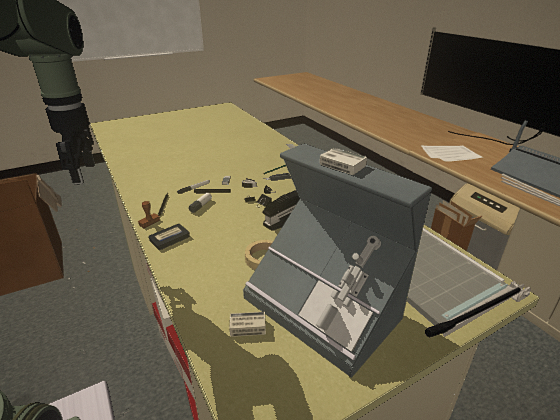

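View pics/side0.png

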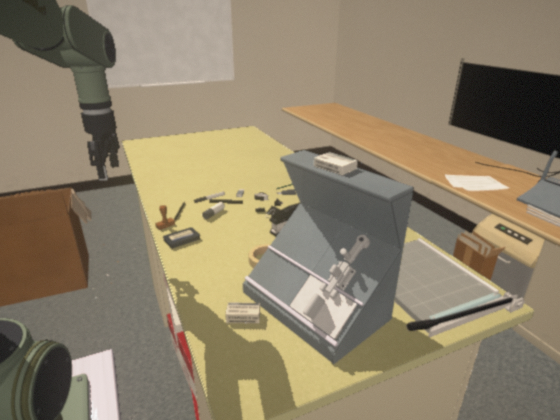

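View pics/wrist0.png

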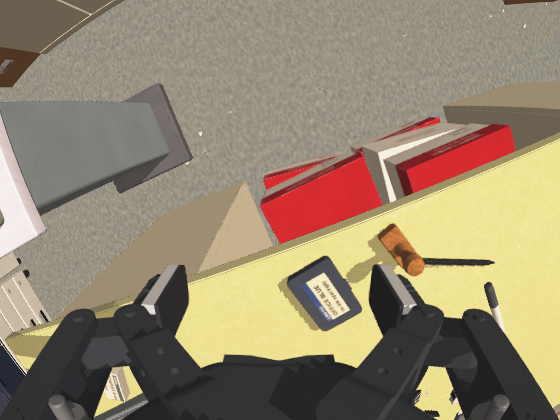

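The scene and side views show the cabinet at about (340,255). I'll enlarge both.

```bash
python3 - <<'E'
import cv2
for n,(x0,y0) in {"scene":(235,140),"side":(235,145)}.items():
    im=cv2.imread(f"pics/{n}0.png")[y0:y0+240,x0:x0+210]
    im=cv2.resize(im,None,fx=2.5,fy=2.5,interpolation=cv2.INTER_CUBIC)
    for i in range(0,210,20):
        cv2.putText(im,str(x0+i),(int(i*2.5),8),0,.3,(0,0,255)); cv2.line(im,(int(i*2.5),10),(int(i*2.5),16),(0,0,255))
    for i in range(0,240,20):
        cv2.putText(im,str(y0+i),(0,int(i*2.5)+3),0,.3,(0,0,255))
    cv2.imwrite(f"pics/{n}0c.png",im)
E
```

```text
(no output)
```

View pics/scene0c.png

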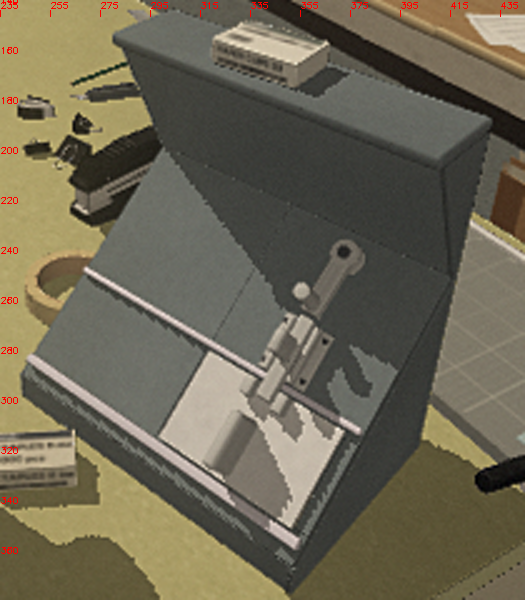

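View pics/side0c.png

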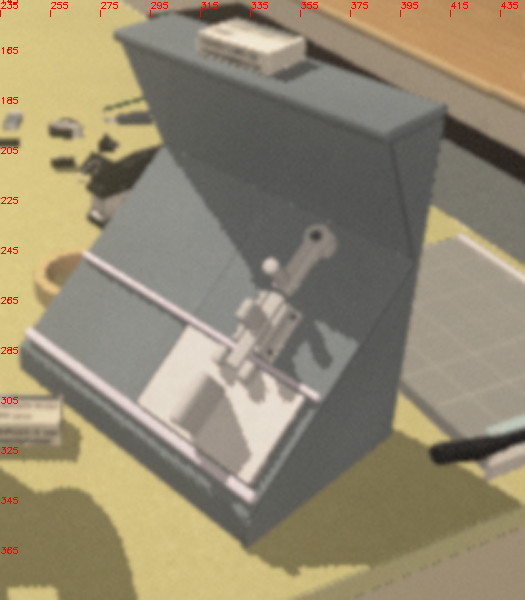

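```bash
cat > h.py <<'E'
import numpy as np
from scipy.spatial.transform import Rotation as Rn
c,s=np.cos(np.radians(40)),np.sin(np.radians(40))
RF=np.array([[c,0,-s],[0,1,0],[s,0,c]])  # face axes in cabinet
def f2c(p): return RF@np.array(p)+[-.1,0,.03]
def c2w(p,cab): 
    x,y,a=cab; return Rn.from_euler('z',a).as_matrix()@np.array(p)+[x,y,0]
def proj(cal,X):
    p=cal["R"]@X+cal["t"]; return np.array([cal["fx"]*p[0]/p[2]+cal["cx"],cal["fy"]*p[1]/p[2]+cal["cy"]])
def quat(q): return Rn.from_quat(np.r_[q[1:],q[0]])
E
cat > fit.py <<'E'
from plant import *
from h import *
from scipy.optimize import least_squares
A=[(-.1,-.15,0),(-.1,.15,0),(.1,-.15,0),f2c((.225,-.07,.018)),f2c((.248,-.15,0)),f2c((.248,.15,0)),(.02,-.15,.315),(.02,.15,.327)]
obs={"scene":[(351,377.6),(243.8,294),(403.8,316),(372.2,240),(415.4,250),(301,199),(411,208),(282,155)],
"side":[(334.2,364.2),(243.8,289),(390.2,320.2),(361.8,239.8),(400.2,249.8),(303,203),(391,201),(281,159)]}
C={n:calibration(n) for n in obs}
def res(p): return np.concatenate([proj(C[n],c2w(a,p))-o for n in obs for a,o in zip(A,obs[n])])
r=least_squares(res,[.6,-.1,0],loss='soft_l1')
print(r.x); print(res(r.x).reshape(2,8,2).round(1))
np.save("cab.npy",r.x)
for n in obs:
    for k,p in dict(pivot=(.225,-.07,.018),peg=(.177,-.07,.05),bolt=(.135,-.07,.05),shfin=(.051,-.07,.046)).items(): print(n,k,proj(C[n],c2w(f2c(p),r.x)).round(1))
E
python3 fit.py
```

```text
[0.60090182 0.10666979 0.28364142]
[[[-0.2 -1. ]
  [ 0.8  1.9]
  [ 0.2  1.3]
  [ 1.1  0.3]
  [ 1.9  0.6]
  [-0.1 -2.6]
  [-0.1  1. ]
  [-1.5 -3.5]]

 [[-1.2 -0.6]
  [-0.2  1.8]
  [ 2.5 -1.9]
  [ 0.2 -0.8]
  [ 1.9 -0.6]
  [-2.  -1.9]
  [-1.3  2.5]
  [-0.4 -3.5]]]
scene pivot [373.3 240.3]
scene peg [356.6 255.8]
scene bolt [345.5 274.6]
scene shfin [323.4 313.7]
side pivot [362. 239.]
side peg [343.9 250.9]
side bolt [332.5 267.6]
side shfin [309.9 302.4]
```

```bash
cat > ov.py <<'E'
import sys,cv2
from plant import *
from h import *
def box(x0,x1,y0,y1,z0,z1):
    P=[(x,y,z) for x in(x0,x1) for y in(y0,y1) for z in(z0,z1)]
    E=[(i,i^b) for i in range(8) for b in(1,2,4) if i<i^b]
    return P,E
def draw(n,im,cab,x0,y0,w,h,k,tb=0,bo=0,sh=0):
    C=calibration(n)
    im=cv2.resize(im[y0:y0+h,x0:x0+w],None,fx=k,fy=k,interpolation=cv2.INTER_CUBIC)
    for b,col in [((.125+bo,.145+bo,-.075,-.065,.018,.05),(0,0,255)),((.027,.075,-.076+sh,-.064+sh,.006,.046),(255,0,0)),((0,.248,-.15,.15,0,0),(0,255,0)),((.17,.184,-.077,-.063,.018,.05),(255,0,255)),((.01,.092,-.135+sh,-.005+sh,.003,.003),(0,200,200))]:
        P,E=box(*b)
        if col==(255,0,255):
            d=np.array([.225-.048*np.cos(tb),-.07+.048*np.sin(tb),0]); P=[tuple(np.array(p)-[.177,-.07,0]+d) for p in P]
        q=[(proj(C,c2w(f2c(p),cab))-[x0,y0]+.5)*k for p in P]
        for i,j in E: cv2.line(im,tuple(int(v) for v in q[i]),tuple(int(v) for v in q[j]),col,1,cv2.LINE_AA)
    return im
if __name__=="__main__":
    cab=np.load("cab.npy")
    tag=sys.argv[1]; tb,bo,sh=map(float,sys.argv[2:5])
    for n,(x0,y0) in dict(scene=(290,215),side=(280,215)).items():
        im=cv2.imread(f"pics/{n}{tag}.png")
        a=draw(n,im,cab,x0,y0,125,150,4,tb,bo,sh); b=cv2.resize(im[y0:y0+150,x0:x0+125],None,fx=2.2,fy=2.2,interpolation=cv2.INTER_CUBIC)
        o=np.zeros((600,780,3),np.uint8); o[:,:500]=a; o[:330,500:775]=b
        cv2.imwrite(f"pics/{n}{tag}ov.png",o)
E
python3 ov.py 0 0.1 0 0
```

```text
(no output)
```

View pics/scene0ov.png

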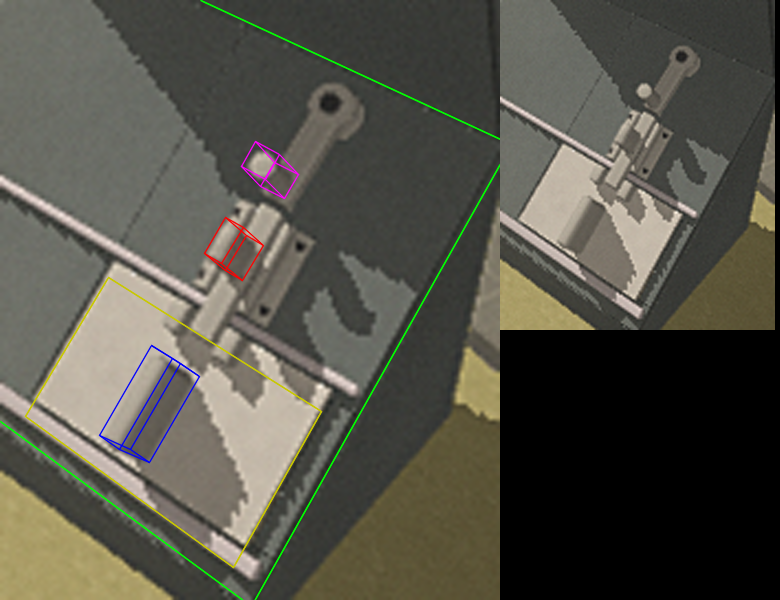

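View pics/side0ov.png

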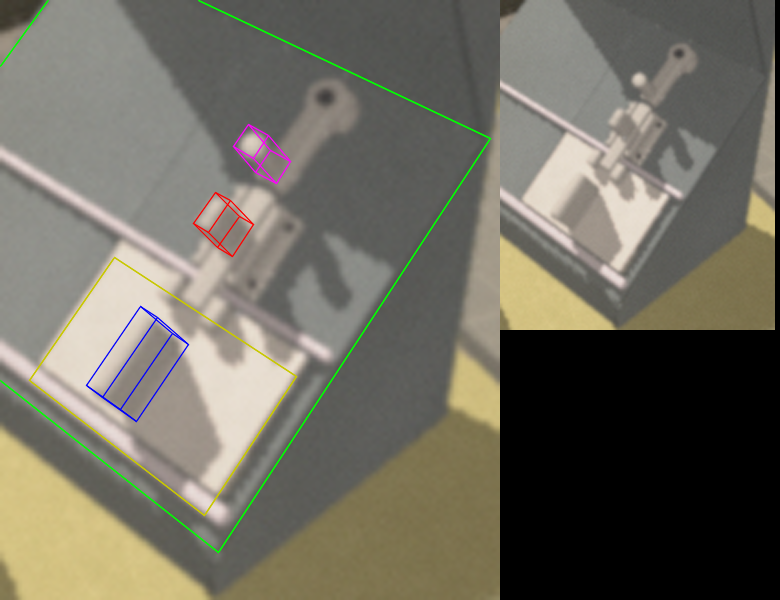

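The overlay fits both views to about 2–3 mm, and the button sits at about +0.1 rad. Next I'll compute the approach poses: hand normal to the slope, jaws along the face's y.

```bash
cat >> h.py <<'E'
def goal(face_tcp,cab,yaw=0):
    """world pose of TCP at face coords, tool z into slope, y along face y"""
    Rc=Rn.from_euler('z',cab[2]).as_matrix()@RF
    Rt=np.column_stack([-Rc[:,0],Rc[:,1],-Rc[:,2]])
    return c2w(f2c(face_tcp),cab),Rt
def rel(st,P,Rt,show=True):
    R0=quat(st["tcp_rot"]).as_matrix()
    rv=Rn.from_matrix(R0.T@Rt).as_rotvec(); d=R0.T@(P-st["tool_pos"])*100
    if show: print("rel rv",rv.round(3),"cm",d.round(2))
    return rv,d
def toface(st,cab):
    Rc=Rn.from_euler('z',cab[2]).as_matrix()@RF
    o=c2w(f2c((0,0,0)),cab); return (Rc.T@(st["tool_pos"]-o))*1000
E
cat > go.py <<'E'
import sys
from plant import *
from h import *
cab=np.load("cab.npy"); st=sense()
print("t",round(st["t"],2),"face mm",toface(st,cab).round(1),"F",st["force"].round(1),"gap",round(st["finger_gap"]*1000,1),"q",st["joints"].round(2))
if len(sys.argv)>3:
    P,R=goal([float(v)/1000 for v in sys.argv[1:4]],cab); print(P.round(3)); rel(st,P,R)
E
python3 go.py 170 -65 150
```

```text
t 0.15 face mm [-12.8 519.5 224.8] F [-0.1  0.  -0. ] gap 85.4 q [ 1.17  0.32  1.57  0.    1.26 -0.02]
[0.556 0.026 0.254]
rel rv [-0.232 -0.673 -0.633] cm [-50.71 -34.63  -5.98]
```

Call:
jog_arm(
  targets=[
    [-0.05,-0.13,-0.13,-10,-7,-1.2,1],
    [-0.09,-0.27,-0.25,-20,-14,-2.4,1],
    [-0.14,-0.4,-0.38,-30,-21,-3.6,1],
    [-0.19,-0.54,-0.51,-40,-28,-4.8,1],
    [-0.23,-0.67,-0.63,-50.7,-34.6,-6,1],
  ],
)

```text
t: 0.78
tool_pos: [0.384, 0.275, 0.2258]
tcp_rot: [0.336, -0.131, 0.931, 0.048]
force: [2.6, -0.7, 0.4]
finger_gap: 0.0857
```

```bash
python3 go.py 170 -65 150
```

```text
t 0.78 face mm [ 79.  222.3 189.3] F [ 2.6 -0.7  0.4] gap 85.7 q [ 0.86 -0.14  2.22 -0.71  0.57 -0.47]
[0.556 0.026 0.254]
rel rv [-0.001 -0.005 -0.004] cm [ -9.23 -28.69   3.9 ]
```

Call:
jog_arm(
  targets=[
    [0,0,0,-1.8,-5.8,0.4,0.6],
    [0,0,0,-3.6,-11.6,1,0.2],
    [0,0,0,-5.4,-17.4,2,0.2],
    [0,0,0,-7.4,-23,3,0.2],
    [0,-0.005,-0.005,-9.2,-28.7,3.9,0.2],
  ],
)

```text
t: 1.4
tool_pos: [0.4897, 0.1151, 0.2399]
tcp_rot: [0.33, -0.129, 0.934, 0.048]
force: [-0.4, 0.7, 0.1]
finger_gap: 0.0514
```

```bash
python3 go.py 170 -65 150; python3 - <<'E'
from plant import *
import cv2
for n in ["scene","wrist"]: cv2.imwrite(f"pics/{n}1.png",capture(n))
E
```

```text
t 1.4 face mm [131.6  39.2 163.6] F [-0.4  0.7  0.1] gap 51.4 q [ 0.15 -0.14  2.18  0.2   0.43 -1.85]
[0.556 0.026 0.254]
rel rv [-0.001 -0.017 -0.008] cm [ -3.95 -10.38   1.3 ]
```

View pics/scene1.png

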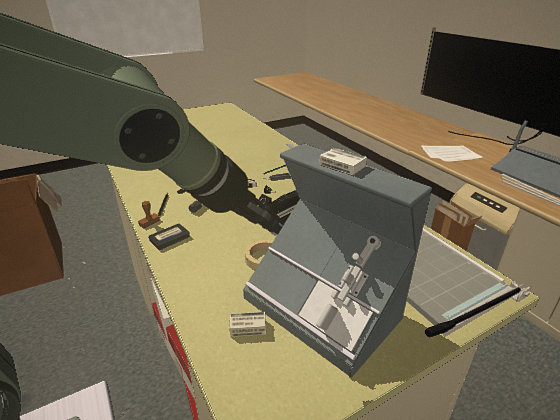

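View pics/wrist1.png

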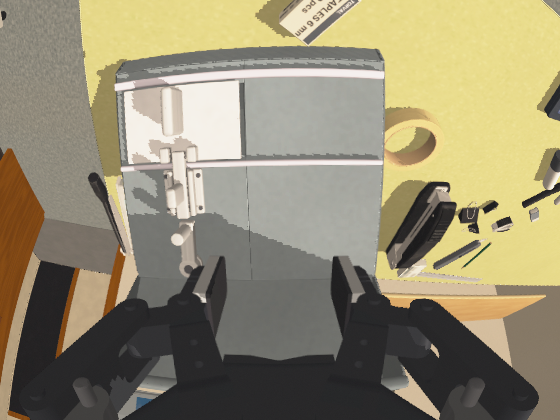

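The wrist view shows the mechanism clearly: peg (178,238), bolt fin (172,193), shutter fin (172,110). Continuing to the standoff.

Call:
jog_arm(
  targets=[
    [0,0,0,-1,-2.6,0.3,0.0],
    [0,-0.01,0,-2,-5.2,0.6,0.0],
    [0,-0.01,0,-3,-7.8,1,-0.2],
    [0,-0.017,-0.008,-3.95,-10.4,1.3,-0.2],
    [0,-0.017,-0.008,-3.95,-10.4,1.3,-0.2],
  ],
)

```text
t: 2.12
tool_pos: [0.5555, 0.0264, 0.2537]
tcp_rot: [0.338, -0.132, 0.931, 0.048]
force: [-0.4, -0.9, -0.2]
finger_gap: 0.034
```

```bash
python3 go.py 177 -65 100; python3 - <<'E'
from plant import *
import cv2,numpy as np
c=calibration("wrist"); cv2.imwrite("pics/wrist2.png",capture("wrist")); np.savez("w2.npz",**c)
E
```

```text
t 2.12 face mm [169.9 -64.4 149.5] F [-0.4 -0.9 -0.2] gap 34.0 q [-0.14 -0.04  2.07  0.55  0.53 -2.39]
[0.592 0.036 0.22 ]
rel rv [-0.001 -0.002 -0.002] cm [-0.72 -0.06  4.95]
```

View pics/wrist2.png

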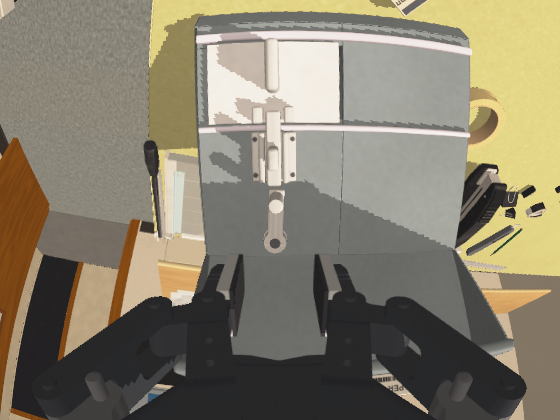

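```bash
python3 - <<'E'
from h import *
c=dict(np.load("w2.npz")); cab=np.load("cab.npy")
C=-c["R"].T@c["t"]; print("cam face mm",toface({"tool_pos":C},cab))
def wp(X):
    p=c["R"]@X+c["t"]; r=np.hypot(p[0],p[1]); th=np.arctan2(r,p[2]); return c["fx"]*th*p[:2]/r+[c["cx"],c["cy"]]
for k,p in dict(pivot=(.225,-.07,.018),peg=(.1772,-.0652,.05),bolt_top=(.135,-.07,.05),shfinlow=(.027,-.07,.046),shfinhi=(.075,-.07,.046),ll=(0,.15,0),lr=(0,-.15,0),ul=(.248,.15,0),ur=(.248,-.15,0)).items(): print(k,wp(c2w(f2c(p),cab)).round(1))
E
python3 - <<'E'
import cv2
im=cv2.imread('pics/wrist2.png')[20:270,190:350]; im=cv2.resize(im,None,fx=2.4,fy=2.4,interpolation=cv2.INTER_CUBIC)
for v in range(20,270,20): cv2.putText(im,str(v),(0,int((v-20)*2.4)+3),0,.3,(0,0,255))
for v in range(190,350,20): cv2.putText(im,str(v),(int((v-190)*2.4),8),0,.3,(0,0,255))
cv2.imwrite('pics/wrist2c.png',im)
E
```

```text
cam face mm [ 96.71958455 -64.12320041 328.70872814]
pivot [273.5 243. ]
peg [278.  207.1]
bolt_top [272.3 160. ]
shfinlow [272.  37.]
shfinhi [272.1  90.7]
ll [470.1  43.1]
lr [194.5  26.7]
ul [453.5 251.3]
ur [203.2 255.2]
```

View pics/wrist2c.png

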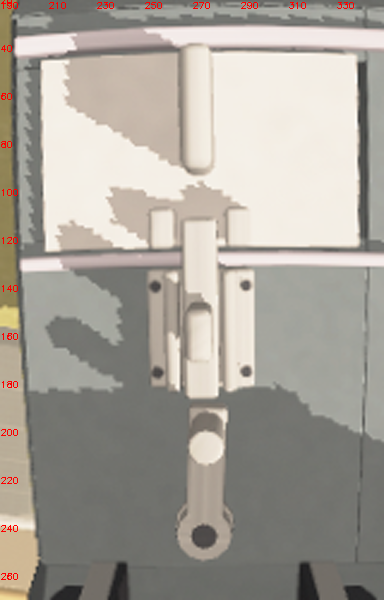

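Wrist predictions agree with the picture to about 1 px: peg (276,207), bolt fin (273,158), shutter fin (272.5,40–91). I'll advance along the normal while watching joint 6.

Call:
jog_arm(
  targets=[
    [0,0,0,-0.2,-0.05,1.2,-0.2],
    [0,0,0,-0.4,-0.1,2.5,-0.2],
    [0,0,0,-0.7,-0.2,3.8,-0.2],
    [0,0,0,-0.7,-0.2,5,-0.2],
    [0,0,0,-0.7,-0.2,5,-0.2],
  ],
)

```text
t: 2.8
tool_pos: [0.5918, 0.0358, 0.2187]
tcp_rot: [0.337, -0.133, 0.931, 0.048]
force: [-0.9, -0.1, 0.4]
finger_gap: 0.0343
```

```bash
python3 go.py 177 -67 22
```

```text
t 2.8 face mm [176.  -65.5  98.6] F [-0.9 -0.1  0.4] gap 34.3 q [-0.11  0.05  2.07  0.62  0.43 -2.45]
[0.64  0.048 0.161]
rel rv [ 0.    -0.003  0.   ] cm [-0.12 -0.15  7.66]
```

Call:
jog_arm(
  targets=[
    [0,0,0.03,0,0,-1,-0.2],
    [0,0,0.06,0,0,-2,-0.2],
    [0,0,0.06,0,0,-3,-0.2],
    [0,0,0.06,0,0,-3,-0.2],
    [0,0,0.06,0,0,-3,-0.2],
  ],
)

```text
t: 3.42
tool_pos: [0.5733, 0.0299, 0.2432]
tcp_rot: [0.337, -0.105, 0.934, 0.058]
force: [0.0, 0.2, 0.3]
finger_gap: 0.0343
```

```bash
python3 go.py 177 -67 130
```

```text
t 3.42 face mm [176.9 -66.  129.9] F [0.  0.2 0.3] gap 34.3 q [-0.13 -0.    2.06  0.56  0.5  -2.34]
[0.574 0.029 0.243]
rel rv [-0.001 -0.001 -0.06 ] cm [-0.02 -0.1  -0.01]
```

Call:
jog_arm(
  targets=[
    [0,0,0.18,0,0,0,-0.2],
    [0,0,0.36,0,0,0,-0.2],
    [0,0,0.54,0,0,0,-0.2],
    [0,0,0.72,0,0,0,-0.2],
    [0,0,0.9,0,0,0,-0.2],
  ],
)

```text
t: 4.05
tool_pos: [0.5733, 0.03, 0.2427]
tcp_rot: [0.277, 0.314, 0.886, 0.199]
force: [-0.1, 0.6, 0.3]
finger_gap: 0.0339
```

Call:
jog_arm(
  targets=[
    [0,0,0.18,0,0,0,-0.2],
    [0,0,0.36,0,0,0,-0.2],
    [0,0,0.54,0,0,0,-0.2],
    [0,0,0.72,0,0,0,-0.2],
    [0,0,0.9,0,0,0,-0.2],
  ],
)

```text
t: 4.68
tool_pos: [0.5733, 0.03, 0.2427]
tcp_rot: [0.163, 0.668, 0.661, 0.3]
force: [-0.5, -1.7, -0.2]
finger_gap: 0.0346
```

Call:
jog_arm(
  targets=[
    [0,0,0.18,0,0,0,-0.2],
    [0,0,0.36,0,0,0,-0.2],
    [0,0,0.54,0,0,0,-0.2],
    [0,0,0.72,0,0,0,-0.2],
    [0,0,0.9,0,0,0,-0.2],
  ],
)

```text
t: 5.3
tool_pos: [0.5733, 0.03, 0.2427]
tcp_rot: [0.016, 0.889, 0.304, 0.341]
force: [0.2, 0.7, -1.1]
finger_gap: 0.0344
```

```bash
sed -i 's/Rt=np.column_stack(.*/Rt=np.column_stack([Rc[:,0],-Rc[:,1],-Rc[:,2]])  # flipped: tool x up slope, y right/' h.py; python3 go.py 177 -67 80
```

```text
t 5.3 face mm [176.6 -65.9 129.5] F [ 0.2  0.7 -1.1] gap 34.4 q [-0.13 -0.    2.06  0.56  0.5   0.37]
[0.604 0.038 0.205]
rel rv [0.    0.001 0.376] cm [-0.    0.12  4.95]
```

Call:
jog_arm(
  targets=[
    [0,0,0.18,0,0.1,0.5,-0.2],
    [0,0,0.37,0,0.1,1.5,-0.2],
    [0,0,0.376,0,0.1,2.8,-0.2],
    [0,0,0.376,0,0.1,4.2,-0.2],
    [0,0,0.376,0,0.1,5,-0.2],
  ],
)

```text
t: 5.92
tool_pos: [0.605, 0.0384, 0.2038]
tcp_rot: [-0.047, 0.93, 0.136, 0.338]
force: [0.0, -0.2, -1.4]
finger_gap: 0.0341
```

```bash
python3 go.py 177 -67 23; python3 - <<'E'
from plant import *
import cv2
cv2.imwrite("pics/scene3.png",capture("scene"));cv2.imwrite("pics/wrist3.png",capture("wrist"))
a=cv2.imread("pics/scene3.png")[120:360,230:440];cv2.imwrite("pics/scene3c.png",cv2.resize(a,None,fx=2.5,fy=2.5,interpolation=2))
E
```

```text
t 5.92 face mm [176.7 -66.7  78.6] F [ 0.  -0.2 -1.4] gap 34.1 q [-0.09  0.09  2.07  0.66  0.4   0.65]
[0.64  0.048 0.161]
rel rv [0.    0.002 0.007] cm [0.04 0.03 5.56]
```

View pics/scene3c.png

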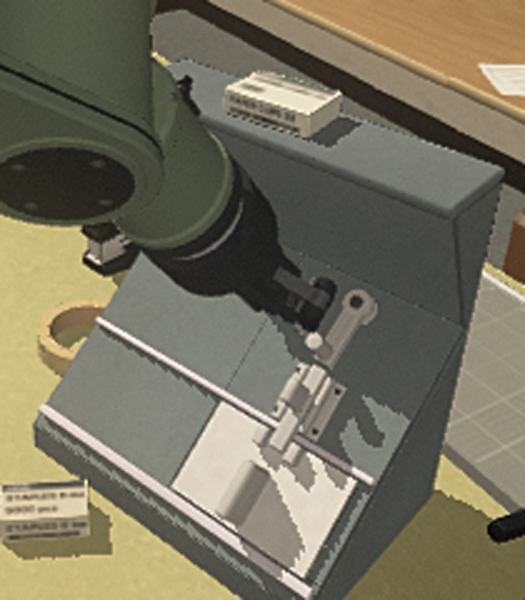

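View pics/wrist3.png

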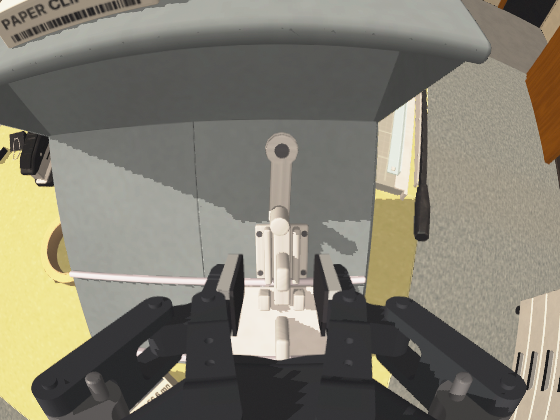

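Peg at (279,226), centred between the fingers at (238,322). Going in.

Call:
jog_arm(
  targets=[
    [0,0,0,0,0,1.4,-0.2],
    [0,0,0.007,0,0,2.8,-0.2],
    [0,0,0.007,0,0,4.2,-0.2],
    [0,0,0.007,0,0,5.5,-0.2],
    [0,0,0.007,0,0,5.5,-0.2],
  ],
  squeeze=20,
)

```text
t: 6.65
tool_pos: [0.6387, 0.0481, 0.1618]
tcp_rot: [-0.048, 0.931, 0.132, 0.338]
force: [0.8, 0.2, 0.2]
finger_gap: 0.0343
```

Call:
jog_arm(
  targets=[
    [0,0,0,0,0,0,-1],
    [0,0,0,0,0,0,-1],
    [0,0,0,0,0,0,-1],
    [0,0,0,0,0,0,-1],
    [0,0,0,0,0,0,-1],
  ],
)

```text
t: 7.28
tool_pos: [0.6386, 0.0479, 0.1632]
tcp_rot: [-0.048, 0.93, 0.132, 0.338]
force: [0.6, -0.0, -0.6]
finger_gap: -0.0001
```

```bash
python3 go.py 177 -67 23
```

```text
t 7.28 face mm [177.3 -67.   25. ] F [ 0.6 -0.  -0.6] gap -0.1 q [-0.06  0.2   2.07  0.82  0.3   0.5 ]
[0.64  0.048 0.161]
rel rv [ 0.001  0.    -0.001] cm [-0.03  0.    0.2 ]
```

The jaws shut on nothing. Looking.

```bash
python3 - <<'E'
from plant import *
import cv2
for n in("scene","side","wrist"):cv2.imwrite(f"pics/{n}4.png",capture(n))
a=cv2.imread("pics/scene4.png")[180:340,290:430]
b=cv2.imread("pics/side4.png")[180:340,280:420]
import numpy as np
cv2.imwrite("pics/s4c.png",cv2.resize(np.hstack([a,b]),None,fx=2.8,fy=2.8,interpolation=2))
E
```

```text
(no output)
```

View pics/s4c.png

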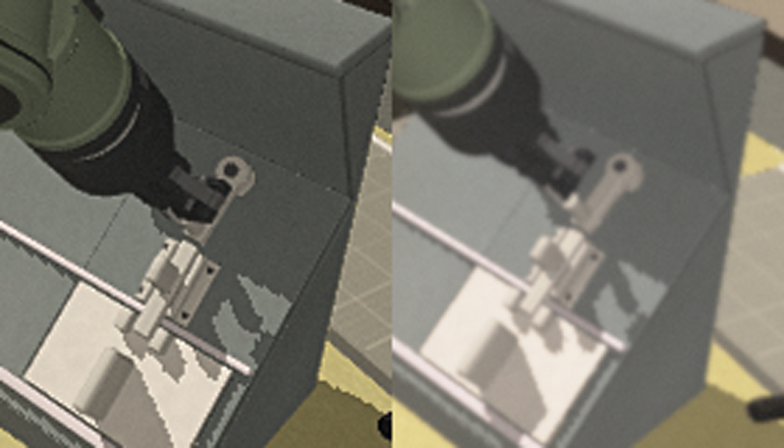

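View pics/wrist4.png

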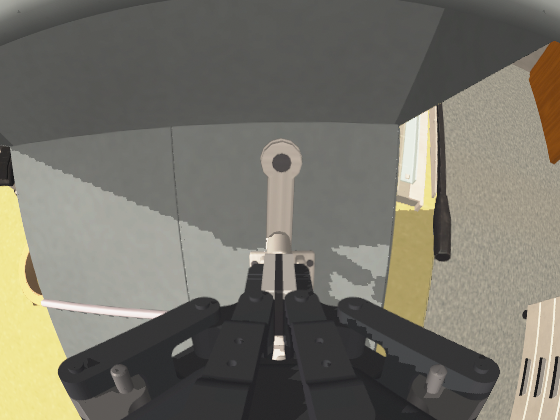

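```bash
cat > wp.py <<'E'
from plant import *
from h import *
import sys
def wp(c,X):
    p=c["R"]@X+c["t"]; r=np.hypot(p[0],p[1]); th=np.arctan2(r,p[2]); return c["fx"]*th*p[:2]/r+[c["cx"],c["cy"]]
if __name__=="__main__":
    c=calibration("wrist"); cab=np.load("cab.npy"); st=sense()
    print("tcp",st["tool_pos"],wp(c,st["tool_pos"]))
    R0=quat(st["tcp_rot"]).as_matrix()
    for dx in (-.011,.011): print("pad tip",wp(c,st["tool_pos"]+R0@[dx,0,0]))
    for k,p in dict(pivot=(.225,-.07,.018),peg50=(.1772,-.067,.05),peg18=(.1772,-.067,.018),bolt_top=(.135,-.07,.05),ul=(.248,.15,0),ur=(.248,-.15,0)).items(): print(k,wp(c,c2w(f2c(p),cab)).round(1))
E
python3 wp.py; python3 - <<'E'
import cv2
im=cv2.imread('pics/wrist4.png')[130:380,220:340]; cv2.imwrite('pics/w4c.png',cv2.resize(im,None,fx=2.4*1.5,fy=2.4,interpolation=2))
im=cv2.imread('pics/wrist4.png')[200:380,200:360]; cv2.imwrite('pics/w4c.png',cv2.resize(im,None,fx=3.3,fy=3.3,interpolation=2))
E
```

```text
tcp [0.63865237 0.04793197 0.1630305 ] [277.97368001 242.56057526]
pad tip [277.98565601 259.26623207]
pad tip [277.96203037 225.1178996 ]
pivot [283.1 160.7]
peg50 [278.1 260.9]
peg18 [278.  238.4]
bolt_top [283.4 325.5]
ul [  9.7 141.9]
ur [405.1 124.7]
```

View pics/w4c.png

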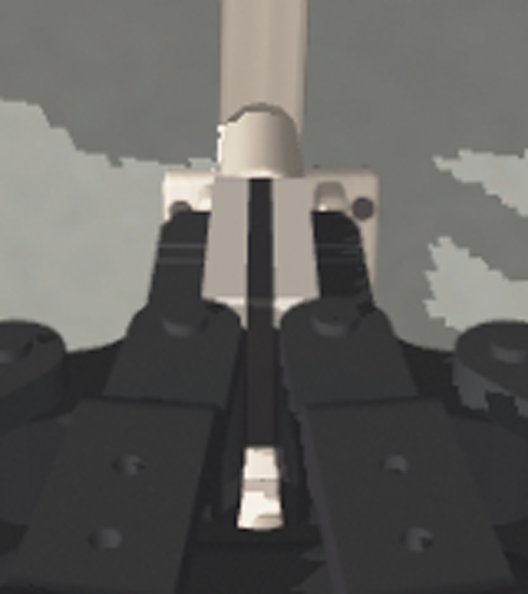

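```bash
python3 - <<'E'
from plant import *
from h import *
import cv2
st=sense();R0=quat(st["tcp_rot"]).as_matrix();cab=np.load("cab.npy")
out=[]
for n,x0 in(("scene",310),("side",295)):
    c=calibration(n); y0=200; k=6
    im=cv2.resize(cv2.imread(f"pics/{n}4.png")[y0:y0+95,x0:x0+65],None,fx=k,fy=k,interpolation=2)
    for b in (0,.02,.04,.06):
        for dx in(-.011,.011):
            q=(proj(c,st["tool_pos"]+R0@[dx,0,-b])-[x0,y0]+.5)*k; cv2.circle(im,tuple(int(v) for v in q),3,(0,0,255) if b==0 else (0,255,255),-1)
    for z in(.018,.05):
        q=(proj(c,c2w(f2c((.1772,-.067,z)),cab))-[x0,y0]+.5)*k; cv2.circle(im,tuple(int(v) for v in q),3,(255,0,255),-1)
    out.append(im)
cv2.imwrite("pics/s4d.png",np.hstack(out))
E
```

```text
(no output)
```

View pics/s4d.png

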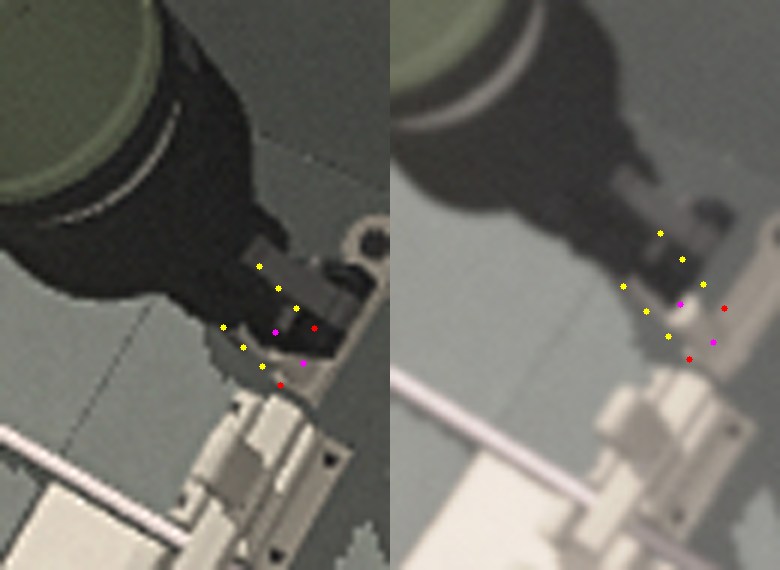

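```bash
python3 - <<'E'
from wp import *
c=calibration("wrist");st=sense();R0=quat(st["tcp_rot"]).as_matrix()
for b in(0,.01,.02,.025,.03,.035,.04): print(b,[wp(c,st["tool_pos"]+R0@[dx,.0,-b])[1].round(1) for dx in(-.011,0,.011)], (wp(c,st["tool_pos"]+R0@[.011,.012,-b])-wp(c,st["tool_pos"]+R0@[.011,-.012,-b])).round(1))
E
```

```text
0 [np.float64(259.3), np.float64(242.6), np.float64(225.1)] [41.1 -0. ]
0.01 [np.float64(266.6), np.float64(249.3), np.float64(231.1)] [43.2 -0. ]
0.02 [np.float64(274.7), np.float64(256.7), np.float64(237.7)] [45.6 -0. ]
0.025 [np.float64(279.1), np.float64(260.7), np.float64(241.3)] [46.9 -0. ]
0.03 [np.float64(283.6), np.float64(264.9), np.float64(245.1)] [48.3 -0. ]
0.035 [np.float64(288.4), np.float64(269.4), np.float64(249.1)] [49.7 -0. ]
0.04 [np.float64(293.5), np.float64(274.1), np.float64(253.3)] [51.2 -0. ]
```

The wrist view shows the whole 14 mm peg (rows 232–254, column 279) below shut fingertips. So the tips really end 25–40 mm short of the reported TCP and closed above the peg. I'll open and go deeper in steps.

Call:
jog_arm(
  targets=[
    [0,0,0,0,0,0,-0.2],
    [0,0,0,0,0,0,-0.2],
    [0,0,0,0,0,0.6,-0.2],
    [0,0,0,0,0,1.3,-0.2],
    [0,0,0,0,0,2,-0.2],
  ],
)

```text
t: 8.05
tool_pos: [0.6513, 0.0516, 0.1471]
tcp_rot: [-0.048, 0.931, 0.132, 0.338]
force: [-0.1, 0.6, 0.3]
finger_gap: 0.0343
```

```bash
python3 go.py 177 -67 0; python3 - <<'E'
from plant import *
import cv2
for n in("side","wrist"):cv2.imwrite(f"pics/{n}5.png",capture(n))
a=cv2.imread("pics/wrist5.png")[130:380,180:380];b=cv2.imread("pics/side5.png")[180:305,310:410]
import numpy as np
cv2.imwrite("pics/s5c.png",np.hstack([cv2.resize(a,None,fx=2,fy=2,interpolation=2),cv2.resize(b,None,fx=4,fy=4,interpolation=2)]))
E
```

```text
t 8.05 face mm [177.1 -67.    4.2] F [-0.1  0.6  0.3] gap 34.3 q [-0.05  0.24  2.06  0.9   0.27  0.43]
[0.654 0.052 0.144]
rel rv [ 0.001  0.001 -0.001] cm [-0.01  0.    0.42]
```

View pics/s5c.png

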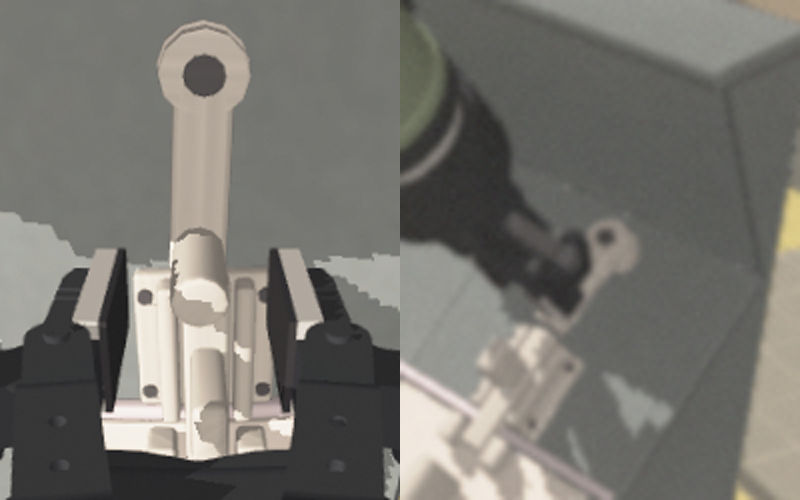

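Call:
jog_arm(
  targets=[
    [0,0,0,0,0,0.5,-0.2],
    [0,0,0,0,0,0.9,-0.4],
    [0,0,0,0,0,0.9,-0.6],
    [0,0,0,0,0,0.9,-1],
    [0,0,0,0,0,0.9,-1],
  ],
)

```text
t: 8.78
tool_pos: [0.6565, 0.0531, 0.1407]
tcp_rot: [-0.048, 0.93, 0.132, 0.338]
force: [0.5, 0.5, -2.7]
finger_gap: 0.0125
```

```bash
python3 go.py 177 -67 0; python3 - <<'E'
from plant import *
import cv2
for n in("side","wrist"):cv2.imwrite(f"pics/{n}6.png",capture(n))
a=cv2.imread("pics/wrist6.png")[130:380,180:380];b=cv2.imread("pics/side6.png")[180:305,310:410]
import numpy as np
cv2.imwrite("pics/s6c.png",np.hstack([cv2.resize(a,None,fx=2,fy=2,interpolation=2),cv2.resize(b,None,fx=4,fy=4,interpolation=2)]))
E
```

```text
t 8.78 face mm [177.2 -66.9  -4.1] F [ 0.5  0.5 -2.7] gap 12.5 q [-0.05  0.25  2.06  0.94  0.26  0.39]
[0.654 0.052 0.144]
rel rv [ 0.001  0.001 -0.001] cm [-0.02  0.01 -0.41]
```

View pics/s6c.png

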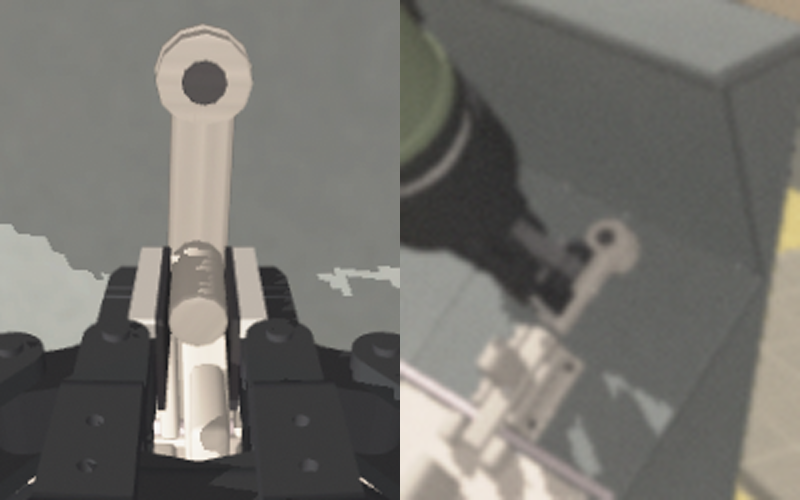

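The peg is gripped (12.5 mm gap, peg between the pads). Before swinging, I'll check whether a physical camera body could meet the shelf.

```bash
python3 - <<'E'
from wp import *
import cv2
cab=np.load("cab.npy"); c=calibration("scene")
print("cam at scene3 time px",proj(c,c2w(f2c((.2497,-.067,.257)),cab)))
w=calibration("wrist"); C=-w["R"].T@w["t"]; print("cam now face",toface({"tool_pos":C},cab),proj(c,C), "side",proj(calibration("side"),C))
cv2.imwrite("pics/scene6.png",capture("scene"))
a=cv2.imread("pics/scene6.png")[130:290,270:430];b=cv2.imread("pics/side6.png")[130:290,270:430]
cv2.imwrite("pics/s6d.png",cv2.resize(np.hstack([a,b]),None,fx=2.5,fy=2.5,interpolation=2))
E
```

```text
cam at scene3 time px [339.39866919 172.04705518]
cam now face [251.02527338 -67.04531667 174.88872925] [355.63973074 194.80276594] side [340.29272046 189.85210406]
```

View pics/s6d.png

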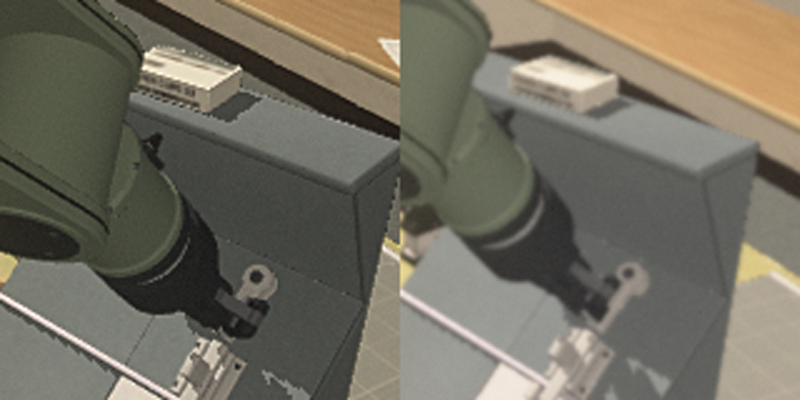

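```bash
python3 - <<'E'
import cv2
cv2.imwrite("pics/wrist6v.png",cv2.imread("pics/wrist6.png"))
E
```

```text
(no output)
```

View pics/wrist6v.png

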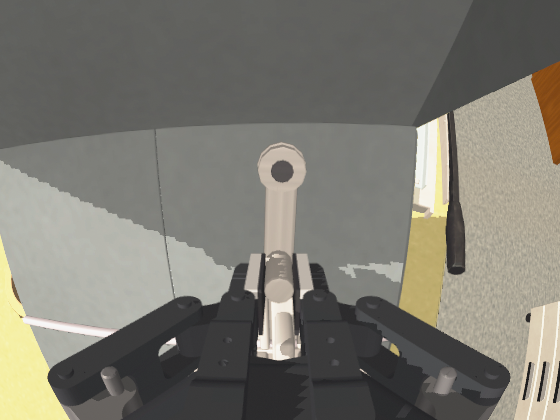

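```bash
python3 - <<'E'
from wp import *
import cv2
cab=np.load("cab.npy"); a=calibration("scene");b=calibration("side")
def P(c): return np.array([[c["fx"],0,c["cx"]],[0,c["fy"],c["cy"]],[0,0,1]])@np.c_[c["R"],c["t"]]
for pa,pb in [((331,190),(312,179)),((333,193),(313,181))]:
    X=cv2.triangulatePoints(P(a),P(b),np.array(pa,float),np.array(pb,float)); X=X[:3,0]/X[3]
    print(X,toface({"tool_pos":X},cab))
st=sense(); print("tool axis",st["tool_pos"],quat(st["tcp_rot"]).as_matrix()[:,2])
E
```

```text
[ 5.17778885e-01 -3.70111092e-04  3.74907826e-01] [214.22814043 -79.50064424 270.4864363 ]
[ 0.51440295 -0.00987624  0.37547719] [210.073413   -87.68217092 274.71591388]
tool axis [0.6565029 0.0530998 0.1407536] [ 0.61688215  0.17878403 -0.76648071]
```

The nub is 10 cm in front of the shelf, so there's room. Swinging the button to the left along its arc.

Call:
jog_arm(
  targets=[
    [0,0,0,0.1,-0.65,0,-1],
    [0,0,0,0.28,-1.3,0,-1],
    [0,0,0,0.58,-2.0,0,-1],
    [0,0,0,0.85,-2.4,0,-1],
    [0,0,0,1.12,-2.78,0,-1],
  ],
)

```text
t: 9.55
tool_pos: [0.6559, 0.0821, 0.1472]
tcp_rot: [-0.048, 0.931, 0.132, 0.338]
force: [-2.8, -4.6, -0.0]
finger_gap: 0.0126
```

```bash
python3 go.py 206 -26 -4
```

```text
t 9.55 face mm [187.2 -39.   -4. ] F [-2.8 -4.6 -0. ] gap 12.6 q [0.02 0.24 2.05 0.79 0.24 0.59]
[0.666 0.099 0.159]
rel rv [ 0.001  0.002 -0.002] cm [ 1.88 -1.3  -0.01]
```

Call:
jog_arm(
  targets=[
    [0,0,0,0.33,-0.35,0,-1],
    [0,0,0,0.69,-0.67,0,-1],
    [0,0,0,1.08,-0.95,0,-1],
    [0,0,0,1.5,-1.2,0,-1],
    [0,0,0,1.85,-1.35,0,-1],
  ],
)

```text
t: 10.18
tool_pos: [0.666, 0.0993, 0.1595]
tcp_rot: [-0.048, 0.931, 0.132, 0.338]
force: [-3.6, -2.3, -0.1]
finger_gap: 0.0132
```

```bash
python3 go.py 206 -26 -4;  python3 - <<'E'
from plant import *
import cv2
for n in("scene","wrist"):cv2.imwrite(f"pics/{n}7.png",capture(n))
a=cv2.imread("pics/wrist7.png")[130:380,180:380];b=cv2.imread("pics/scene7.png")[180:305,310:410]
import numpy as np
cv2.imwrite("pics/s7c.png",np.hstack([cv2.resize(a,None,fx=2,fy=2,interpolation=2),cv2.resize(b,None,fx=4,fy=4,interpolation=2)]))
E
```

```text
t 10.18 face mm [206.1 -25.3  -3.9] F [-3.6 -2.3 -0.1] gap 13.2 q [0.05 0.24 2.01 0.63 0.25 0.78]
[0.666 0.099 0.159]
rel rv [ 0.     0.002 -0.001] cm [-0.01  0.07  0.01]
```

View pics/s7c.png

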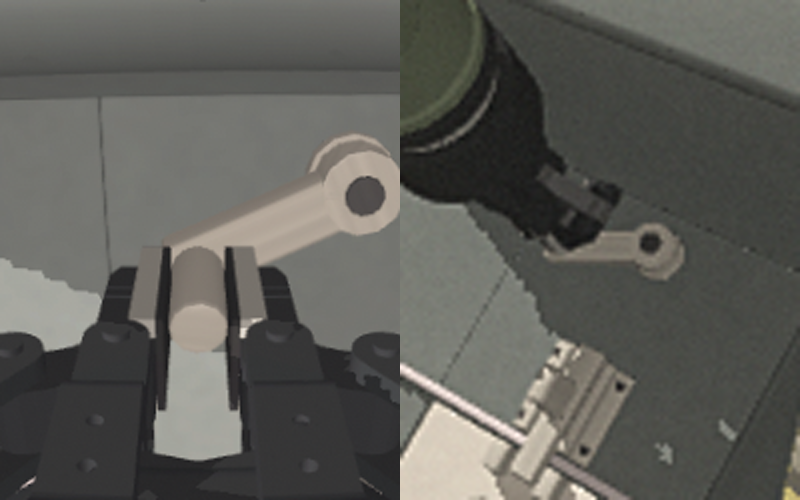

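Button is aside at about 1.17 rad. Releasing and backing out.

Call:
jog_arm(
  targets=[
    [0,0,0,0,0,0,-0.3],
    [0,0,0,0,0,0,-0.3],
    [0,0,0,0,0,-2,-0.3],
    [0,0,0,0,0,-4.5,-0.3],
    [0,0,0,0,0,-6,-0.3],
  ],
)

```text
t: 10.9
tool_pos: [0.63, 0.0883, 0.2072]
tcp_rot: [-0.048, 0.93, 0.132, 0.339]
force: [-0.2, -0.2, 0.4]
finger_gap: 0.0301
```

```bash
python3 go.py 135 -70 50
```

```text
t 10.9 face mm [207.9 -25.8  56.8] F [-0.2 -0.2  0.4] gap 30.1 q [0.03 0.13 2.02 0.48 0.35 0.92]
[0.593 0.031 0.155]
rel rv [ 0.001 -0.001 -0.001] cm [-7.29  4.42  0.68]
```

Call:
jog_arm(
  targets=[
    [0,0,0,-1.8,1.1,0,-0.3],
    [0,0,0,-3.6,2.2,0,-0.3],
    [0,0,0,-5.5,3.3,0.3,-0.3],
    [0,0,0,-7.3,4.4,0.7,-0.3],
    [0,0,0,-7.3,4.4,0.7,-0.3],
  ],
)

```text
t: 11.52
tool_pos: [0.5919, 0.0311, 0.1525]
tcp_rot: [-0.048, 0.931, 0.131, 0.337]
force: [0.7, -0.2, -0.1]
finger_gap: 0.0301
```

```bash
python3 go.py 136 -70 -3;  python3 - <<'E'
from plant import *
import cv2
for n in("scene","wrist"):cv2.imwrite(f"pics/{n}8.png",capture(n))
a=cv2.imread("pics/wrist8.png")[130:380,180:380];b=cv2.imread("pics/scene8.png")[180:305,310:410]
import numpy as np
cv2.imwrite("pics/s8c.png",np.hstack([cv2.resize(a,None,fx=2,fy=2,interpolation=2),cv2.resize(b,None,fx=4,fy=4,interpolation=2)]))
E
```

```text
t 11.53 face mm [132.5 -70.   48.7] F [ 0.7 -0.2 -0.1] gap 30.1 q [-0.12  0.14  2.17  0.98  0.3   0.3 ]
[0.626 0.041 0.115]
rel rv [ 0.001  0.003 -0.004] cm [ 0.36 -0.01  5.17]
```

View pics/s8c.png

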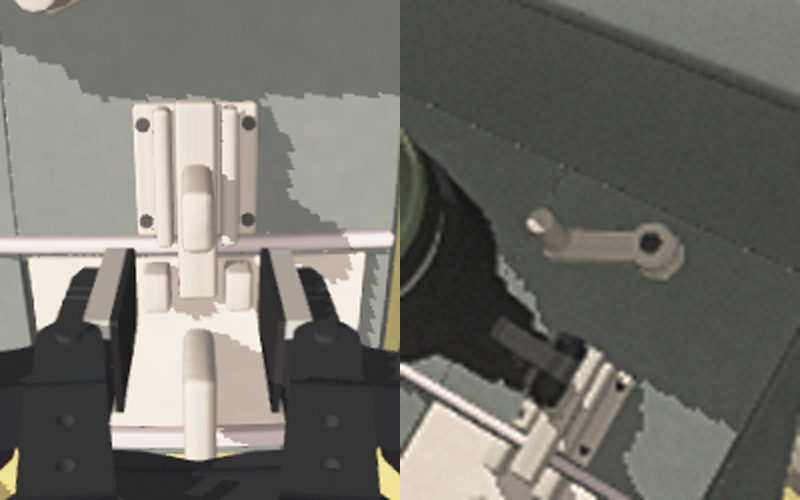

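Call:
jog_arm(
  targets=[
    [0,0,0,0.35,0,1.5,-0.3],
    [0,0,0,0.35,0,3,-0.3],
    [0,0,0,0.35,0,4.3,-0.3],
    [0,0,0,0.35,0,5.1,-0.3],
    [0,0,0,0.35,0,5.1,-0.3],
  ],
)

```text
t: 12.25
tool_pos: [0.6276, 0.0424, 0.1172]
tcp_rot: [-0.048, 0.93, 0.133, 0.339]
force: [0.5, 0.5, -0.1]
finger_gap: 0.0294
```

Call:
jog_arm(
  targets=[
    [0,0,0,0,0,0,-0.6],
    [0,0,0,0,0,0,-1],
    [0,0,0,0,0,0,-1],
    [0,0,0,0,0,0,-1],
    [0,0,0,0,0,0,-1],
  ],
  squeeze=30,
)

```text
t: 12.88
tool_pos: [0.6271, 0.0416, 0.1176]
tcp_rot: [-0.048, 0.93, 0.132, 0.339]
force: [-2.8, -1.0, 5.7]
finger_gap: 0.0089
```

```bash
python3 go.py 160 -70 -3;  python3 - <<'E'
from plant import *
import cv2
for n in("scene","wrist"):cv2.imwrite(f"pics/{n}9.png",capture(n))
a=cv2.imread("pics/wrist9.png")[130:380,180:380];b=cv2.imread("pics/scene9.png")[180:305,310:410]
import numpy as np
cv2.imwrite("pics/s9c.png",np.hstack([cv2.resize(a,None,fx=2,fy=2,interpolation=2),cv2.resize(b,None,fx=4,fy=4,interpolation=2)]))
E
```

```text
t 12.88 face mm [138.2 -69.8  -1.6] F [-2.8 -1.   5.7] gap 8.9 q [-0.08  0.25  2.15  1.26  0.24  0.03]
[0.644 0.046 0.131]
rel rv [ 0.001 -0.001 -0.001] cm [2.18 0.02 0.14]
```

View pics/s9c.png

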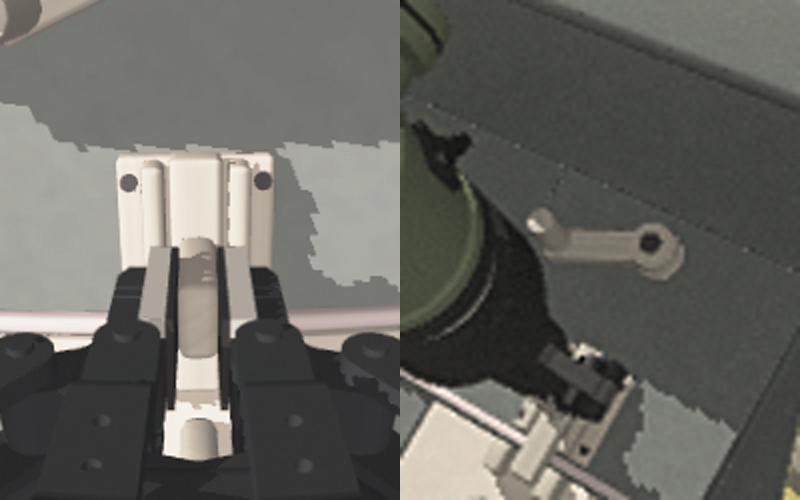

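Fin gripped. Drawing the bolt up.

Call:
jog_arm(
  targets=[
    [0,0,0,0.4,0,-0.1,-1],
    [0,0,0,0.9,0,-0.1,-1],
    [0,0,0,1.4,0,-0.1,-1],
    [0,0,0,1.9,0,-0.1,-1],
    [0,0,0,2.4,0,-0.1,-1],
  ],
)

```text
t: 13.6
tool_pos: [0.6426, 0.0464, 0.1313]
tcp_rot: [-0.048, 0.931, 0.132, 0.337]
force: [-0.5, -1.8, -1.9]
finger_gap: 0.0093
```

```bash
python3 go.py 160 -70 -3;  python3 - <<'E'
from plant import *
import cv2
for n in("scene","wrist"):cv2.imwrite(f"pics/{n}10.png",capture(n))
a=cv2.imread("pics/wrist10.png")[130:380,180:380];b=cv2.imread("pics/scene10.png")[180:305,310:410]
import numpy as np
cv2.imwrite("pics/s10c.png",np.hstack([cv2.resize(a,None,fx=2,fy=2,interpolation=2),cv2.resize(b,None,fx=4,fy=4,interpolation=2)]))
E
```

```text
t 13.6 face mm [159.4 -69.5  -1.6] F [-0.5 -1.8 -1.9] gap 9.3 q [-0.07  0.25  2.1   1.04  0.26  0.27]
[0.644 0.046 0.131]
rel rv [ 0.001  0.004 -0.001] cm [0.06 0.05 0.14]
```

View pics/s10c.png

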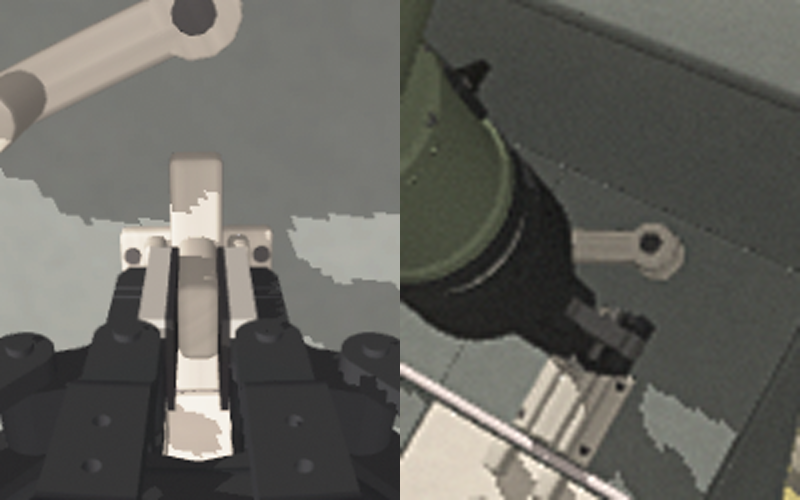

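Bolt drawn about 21 mm. One small nudge to the stop, then release and back out.

Call:
jog_arm(
  targets=[
    [0,0,0,0.2,0,0,-1],
    [0,0,0,0.3,0,0,-1],
    [0,0,0,0.3,0,0,-1],
    [0,0,0,0.3,0,0,-0.3],
    [0,0,0,0.3,0,0,-0.3],
  ],
)

```text
t: 14.32
tool_pos: [0.6477, 0.0474, 0.137]
tcp_rot: [-0.048, 0.93, 0.132, 0.34]
force: [0.4, -0.3, -0.0]
finger_gap: 0.0299
```

```bash
python3 go.py 51 -70 60
```

```text
t 14.32 face mm [167.  -70.   -0.5] F [ 0.4 -0.3 -0. ] gap 29.9 q [-0.06  0.25  2.09  1.02  0.26  0.29]
[0.525 0.012 0.109]
rel rv [ 0.002 -0.003 -0.001] cm [-11.58   0.03  -6.09]
```

Call:
jog_arm(
  targets=[
    [0,0,0,0,0,-0.5,-0.3],
    [0,0,0,0,0,-2,-0.3],
    [0,0,0,0,0,-4,-0.3],
    [0,0,0,0,0,-6,-0.3],
    [0,0,0,0,0,-6,-0.3],
  ],
)

```text
t: 14.95
tool_pos: [0.6095, 0.0363, 0.1832]
tcp_rot: [-0.047, 0.93, 0.132, 0.34]
force: [0.8, -0.3, -0.4]
finger_gap: 0.0299
```

```bash
python3 go.py 51 -70 60
```

```text
t 14.95 face mm [166.3 -70.   60.4] F [ 0.8 -0.3 -0.4] gap 29.9 q [-0.1   0.13  2.1   0.78  0.35  0.53]
[0.525 0.012 0.109]
rel rv [ 0.002 -0.003 -0.   ] cm [-1.153e+01  1.000e-02  0.000e+00]
```

```bash
cat > go2.py <<'E'
import sys
from plant import *
from h import *
B=.021
cab=np.load("cab.npy"); st=sense(); tilt=np.radians(float(sys.argv[4]))
R0=quat(st["tcp_rot"]).as_matrix(); tip=dict(tool_pos=st["tool_pos"]-B*R0[:,2])
print("t",round(st["t"],2),"tip face mm",toface(tip,cab).round(1),"F",st["force"].round(1),"gap",round(st["finger_gap"]*1000,1),"q",st["joints"].round(2))
P,R=goal([float(v)/1000 for v in sys.argv[1:4]],cab); R=R@Rn.from_rotvec([0,-tilt,0]).as_matrix()
rel(st,P+B*R[:,2],R)
E
python3 go2.py 51 -70 70 20
```

```text
t 14.95 tip face mm [166.2 -69.9  81.4] F [ 0.8 -0.3 -0.4] gap 29.9 q [-0.1   0.13  2.1   0.78  0.35  0.53]
rel rv [ 0.002 -0.352 -0.001] cm [-12.25   0.     0.98]
```

Call:
jog_arm(
  targets=[
    [0,-0.05,0,-2.5,0,0,-0.2],
    [0,-0.12,0,-5,0,0,-0.1],
    [0,-0.2,0,-7.5,0,0.3,-0.1],
    [0,-0.28,0,-10,0,0.6,-0.1],
    [0,-0.35,0,-12.2,0,1,-0.1],
  ],
)

```text
t: 15.58
tool_pos: [0.5253, 0.0124, 0.0942]
tcp_rot: [-0.024, 0.975, 0.139, 0.17]
force: [-0.4, 0.4, 0.5]
finger_gap: 0.0385
```

```bash
python3 go2.py 51 -70 18 20; python3 - <<'E'
from plant import *
import cv2
for n in("scene","wrist"):cv2.imwrite(f"pics/{n}11.png",capture(n))
a=cv2.imread("pics/wrist11.png")[130:380,180:380];b=cv2.imread("pics/scene11.png")[210:335,300:400]
import numpy as np
cv2.imwrite("pics/s11c.png",np.hstack([cv2.resize(a,None,fx=2,fy=2,interpolation=2),cv2.resize(b,None,fx=4,fy=4,interpolation=2)]))
E
```

```text
t 15.57 tip face mm [ 49.3 -69.4  68.2] F [-0.4  0.4  0.5] gap 38.5 q [-0.08  0.19  2.1   0.24  0.54  1.03]
rel rv [ 0.     0.004 -0.001] cm [1.9  0.06 4.65]
```

View pics/s11c.png

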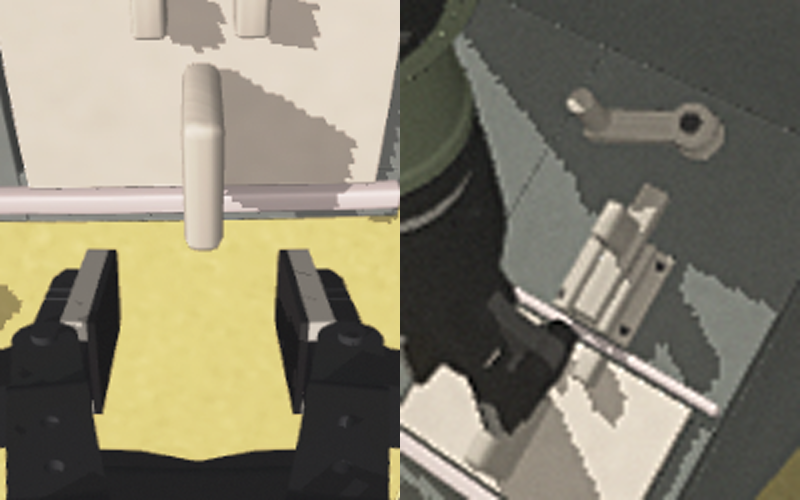

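Call:
jog_arm(
  targets=[
    [0,0,0,0.5,0.1,1.2,-0.1],
    [0,0,0,1,0.1,2.4,-0.1],
    [0,0,0,1.5,0.1,3.6,-0.1],
    [0,0,0,1.9,0.1,4.6,-0.1],
    [0,0,0,1.9,0.1,4.6,-0.3],
  ],
)

```text
t: 16.3
tool_pos: [0.558, 0.0209, 0.0571]
tcp_rot: [-0.024, 0.975, 0.139, 0.171]
force: [0.3, 0.3, 0.2]
finger_gap: 0.0301
```

Call:
jog_arm(
  targets=[
    [0,0,0,0,0,0,-0.5],
    [0,0,0,0,0,0,-1],
    [0,0,0,0,0,0,-1],
    [0,0,0,0,0,0,-1],
    [0,0,0,0,0,0,-1],
  ],
)

```text
t: 16.92
tool_pos: [0.5578, 0.0206, 0.0584]
tcp_rot: [-0.024, 0.975, 0.139, 0.171]
force: [-2.2, -0.2, 4.5]
finger_gap: 0.0113
```

```bash
python3 go2.py 51 47 18 20; python3 - <<'E'
from plant import *
import cv2
for n in("scene","wrist"):cv2.imwrite(f"pics/{n}12.png",capture(n))
a=cv2.imread("pics/wrist12.png")[130:380,180:380];b=cv2.imread("pics/scene12.png")[210:335,300:400]
import numpy as np
cv2.imwrite("pics/s12c.png",np.hstack([cv2.resize(a,None,fx=2,fy=2,interpolation=2),cv2.resize(b,None,fx=4,fy=4,interpolation=2)]))
E
```

```text
t 16.93 tip face mm [ 51.9 -70.5  19.3] F [-2.2 -0.2  4.5] gap 11.3 q [-0.06  0.29  2.08  0.26  0.46  1.02]
rel rv [ 0.001  0.001 -0.001] cm [ -0.05 -11.76   0.14]
```

View pics/s12c.png

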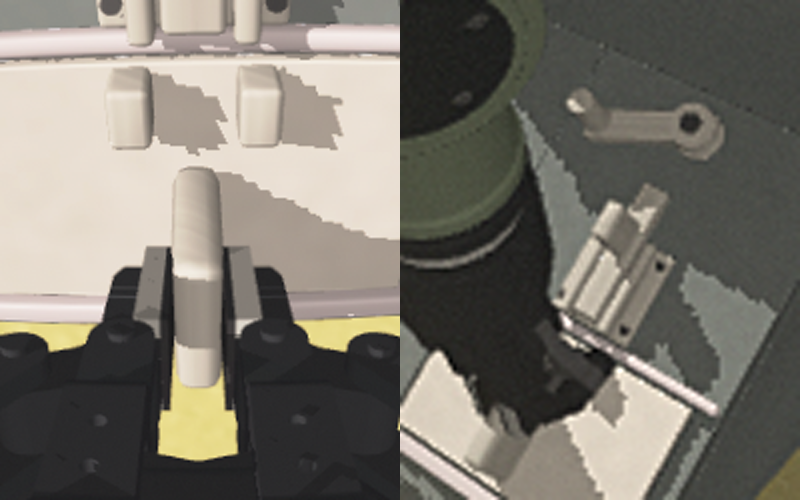

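Shutter fin gripped (11.3 mm), and the bolt end is clear of the lugs. Sliding left.

Call:
jog_arm(
  targets=[
    [0,0,0,0,-0.8,-0.1,-1],
    [0,0,0,0,-2,-0.1,-1],
    [0,0,0,0,-3.2,-0.1,-1],
    [0,0,0,0,-4.4,-0.1,-1],
    [0,0,0,0,-5.6,-0.1,-1],
  ],
)

```text
t: 17.65
tool_pos: [0.5411, 0.0748, 0.0584]
tcp_rot: [-0.024, 0.975, 0.139, 0.17]
force: [-1.7, -2.3, -0.5]
finger_gap: 0.0109
```

```bash
python3 go2.py 51 45 18 20
```

```text
t 17.65 tip face mm [ 51.3 -13.8  19.8] F [-1.7 -2.3 -0.5] gap 10.9 q [0.07 0.27 2.11 0.17 0.43 1.21]
rel rv [ 0.     0.003 -0.001] cm [ 0.04 -5.89  0.18]
```

Call:
jog_arm(
  targets=[
    [0,0,0,0,-1.2,0,-1],
    [0,0,0,0,-2.4,0,-1],
    [0,0,0,0,-3.6,0,-1],
    [0,0,0,0,-4.7,0,-1],
    [0,0,0,0,-5.8,0,-1],
  ],
)

```text
t: 18.27
tool_pos: [0.5239, 0.1302, 0.0584]
tcp_rot: [-0.024, 0.975, 0.139, 0.17]
force: [-4.6, -2.7, 4.0]
finger_gap: 0.011
```

```bash
python3 go2.py 51 45 18 20
```

```text
t 18.27 tip face mm [50.6 44.2 20.4] F [-4.6 -2.7  4. ] gap 11.0 q [0.21 0.26 2.12 0.06 0.42 1.44]
rel rv [ 0.     0.005 -0.001] cm [ 0.13 -0.08  0.21]
```

Call:
jog_arm(
  targets=[
    [0,0,0,0.1,-0.2,0,-1],
    [0,0,0,0.1,-0.4,0,-1],
    [0,0,0,0.1,-0.4,0,-1],
    [0,0,0,0.1,-0.4,0,-1],
    [0,0,0,0.1,-0.4,0,-1],
  ],
)

```text
t: 18.9
tool_pos: [0.5238, 0.1306, 0.0584]
tcp_rot: [-0.022, 0.975, 0.139, 0.169]
force: [-2.8, -23.6, 4.9]
finger_gap: 0.0111
```

```bash
python3 go2.py 51 45 18 20
```

```text
t 18.9 tip face mm [50.6 44.7 20.4] F [ -2.8 -23.6   4.9] gap 11.1 q [0.21 0.26 2.12 0.05 0.42 1.45]
rel rv [0.004 0.006 0.001] cm [ 0.14 -0.04  0.21]
```

It's against the stop (24 N). Relaxing, opening and withdrawing.

Call:
jog_arm(
  targets=[
    [0,0,0,0,0.3,0,-1],
    [0,0,0,0,0.35,0,-0.3],
    [0,0,0,0,0.35,0,-0.1],
    [0,0,0,0,0.35,0,-0.1],
    [0,0,0,0,0.35,0,-0.1],
  ],
)

```text
t: 19.52
tool_pos: [0.5267, 0.1311, 0.0593]
tcp_rot: [-0.024, 0.975, 0.139, 0.171]
force: [0.4, 0.6, 0.8]
finger_gap: 0.0386
```

Call:
jog_arm(
  targets=[
    [0,0,0,0,0,-1,-0.1],
    [0,0,0,0,0,-3,-0.1],
    [0,0,0,-1,0,-6,-0.1],
    [0,0,0,-4,0,-9,-0.1],
    [0,0,0,-7,0,-12,-0.1],
  ],
)

```text
t: 20.15
tool_pos: [0.423, 0.1008, 0.1494]
tcp_rot: [-0.024, 0.975, 0.139, 0.172]
force: [0.1, 1.3, -0.3]
finger_gap: 0.0386
```

Call:
jog_arm(
  targets=[
    [0,0,0,-2,-2,-4,-0.1],
    [0,0,0,-4,-6,-8,-0.1],
    [0,0,0,-6,-10,-10,-0.1],
    [0,0,0,-8,-14,-10,-0.1],
    [0,0,0,-8,-14,-10,-0.1],
  ],
)

```text
t: 20.78
tool_pos: [0.2776, 0.2074, 0.2154]
tcp_rot: [-0.025, 0.974, 0.143, 0.171]
force: [0.7, -0.7, -0.3]
finger_gap: 0.0386
```

```bash
python3 go2.py 51 45 18 20; python3 - <<'E'
from plant import *
import cv2
for n in("scene","side","wrist"):cv2.imwrite(f"pics/{n}13.png",capture(n))
E
python3 ov.py 13 1.17 0.023 0.115
```

```text
t 20.77 tip face mm [-13.2 187.1 278.9] F [ 0.7 -0.7 -0.3] gap 38.6 q [ 0.77 -0.25  2.17 -0.2   0.92  2.14]
rel rv [-0.003  0.001  0.007] cm [14.87 14.4  22.26]
```

View pics/scene13.png

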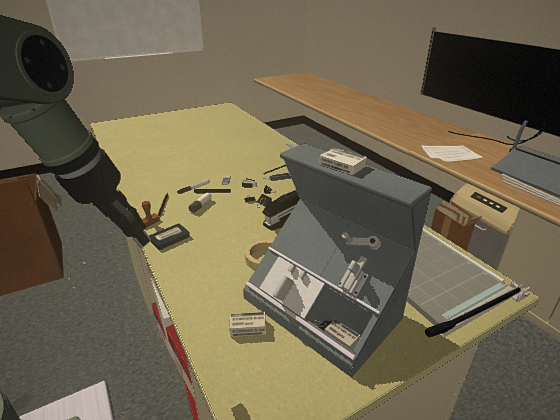

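View pics/scene13ov.png

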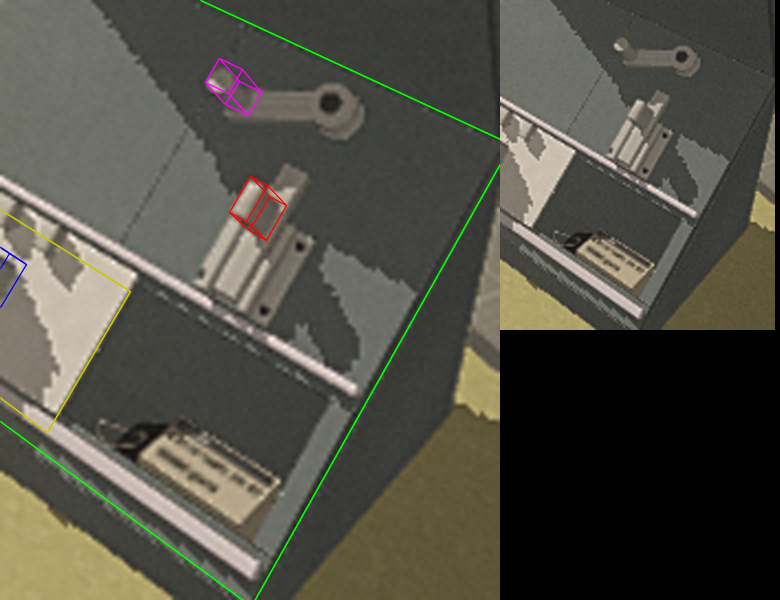

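All three joints match the overlay: button about 1.17 rad, bolt about 23 mm, shutter about 115 mm. Both boxes and the tape roll are where they were, and the hand is clear. Handing in.

```bash
python3 - <<'E'
from plant import *
import cv2,numpy as np
a=cv2.imread("pics/scene0.png").astype(int);b=cv2.imread("pics/scene13.png").astype(int)
d=np.abs(a-b).max(2)
for k,(x0,y0,x1,y1) in dict(clip=(315,145,372,178),staple=(225,308,272,340),tape=(242,238,268,270)).items(): print(k,(d[y0:y1,x0:x1]>60).sum())
print(job_done())
E
```

```text
clip 0
staple 32
tape 0
the job is handed in; nothing more can be done
None
```

The cabinet is open and handed in at about 21 s of the 51 s allowed. I swung the turn-button left to about 1.17 rad, drew the bolt to about 23 mm of its 24 mm, and slid the shutter left until it met its stop. Then I let go and backed the arm well clear.

- **Final state:** the last scene view, with the model drawn over it, agrees with those positions. The force reading was near zero.
- **Bystanders:** around the clip box and the tape roll the picture did not change from the first one. Around the staple box 32 pixels differed. I put that down to the moved arm's shadow, because the box looked in place and the hand was never near it, but I did not check further.
- **Missed first grip:** my first close on the turn-button's peg shut on nothing. The real fingertips ended about 20 mm short of the reported tool point, so I went deeper using the pictures.
- **Forces:** the largest force I read was about 24 N, when the shutter met its stop.

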